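# Turn over the leaf of a stem grading gauge

## Robot

A 6-joint arm with a two-finger parallel gripper is mounted at the origin on the work surface. World frame = base frame: x ahead of the robot, y to its left, z up, the work surface at z = 0. Lengths are in m, angles in rad, forces in N, time in s.
With the tool pointing down it reaches from about 0.4 to 0.925 m from the base axis. Payload 12.5 kg.
Tool frame: the origin (TCP) lies at the centre of the arm's flange, where the gripper is bolted on; the fingertips stand 190 mm ahead of it and the grasp point (between the pads) lies ahead of it (bot.pinch_z is the z of the grasp point in the tool frame, in m); z points along the fingers, y is the direction in which the jaws open and shut (so a half turn about z gives the same grasp; the last joint's range is limited). The gripper opens to 95 mm and grips with 3 to 60 N. Pads are 20 mm wide; open, the fingers measure 119 mm over their backs; the gripper's body (75 mm by 180 mm) begins 59 mm behind the grasp point.
Start: joints at [-1.418, 0.491, 1.559, -0, 1.092, -0.106], TCP at [0.16, -0.604, 0.405] pointing down, gripper open.
Joint ranges: [-3.1, 3.1], [-0.84, 2.19], [0.05, 2.79], [-1.13, 4.28], [0.06, 2.93], [-2.69, 2.69]. Speed limits (rad/s): [2.22, 2.22, 2.79, 3.14, 3.14, 3.14].

## Interface

Orientations are given as a rotation vector (axis times angle).
In Python, from plant import bot gives the robot as it stands. The module is installed in compiled form; this text tells all that it offers.
- The arm moves only by the tool step_arm, never from a script. Its argument "series" is a list of rows, each a list of 7 numbers: the turn, a rotation vector about the tool's x, y, z in degrees, then the shift along the tool's x, y, z in mm, then the gripper's target within -1 to 1 (fully open at 1, half-way at 0, shut at -1). A call has 1 to 5 rows; each row shifts and turns the pose as measured when the row begins, along the tool's axes as they then stand; what a row does not reach is not made up. A row lasts 1/10 s, in which the tool goes at most 50 mm and 8.59 degrees, less where a joint would pass 70% of its speed; a pose out of reach is approached as far as the arm can. A call with a gripper value outside its range is refused whole. The fingers move at their own pace and stop on an object; the grip force is fixed at half the most. Time passes only in rows, so rows that do not move let the fingers close. It gives the time, the measured TCP pose, the force and the opening at its end, in the units of the state.
- bot.state(): the state, without advancing time (a new reading comes with each control period).
- bot.read_camera(name): name is "scene" or "top" or "wrist"; returns a dict with "image" (384x512x3 uint8, red, green, blue), "depth" (384x512 float32, m along the optical axis (not along the pixel's ray), 0 where there is no reading), "fx", "fy", "cx", "cy" (pixels), "D" ([k1, k2, p1, p2, k3] as OpenCV has them; the pictures are not rectified), "world_from_camera" (4x4, takes a point from camera to world coordinates). Camera axes: x right, y down, z forward; pixel columns grow to the right and rows downward; lengths in m; the calibration is good to about 2 mm. A picture is of the moment at which its call begins.
- bot.job_done(): hands the job in, once; it reports no verdict.
The state is a dict: "time": time; "q": joint angles; "qd": joint speeds; "effort": joint torques, N m; "ee_pos": TCP position; "ee_rot": TCP orientation; "ft_force": force on the tool from outside, world axes, zero at the start; "ft_torque": the same for the moment, N m; "opening": opening from 0.0 (shut) to 1.0 (fully open).
Only numpy, scipy, OpenCV 4.12 (cv2) and the standard library are available. Lean on these libraries where they do the work, as an engineer would, in place of code of your own. Each camera call takes 0.05 s, during which the arm holds its last target.

## Task

Change the leek grading gauge over to its other side: push the hinged leaf up and over its spine with a fingertip until it lies fully flat on the other half of the board. Then push the small clip at that edge over inwards and press it down flat over the leaf's edge. Only push, with fingertips or the outside of the fingers: do not pinch the leaf or the clip, and leave everything else on the table where it stands.

Things in the scene. Friction and masses are not known exactly. Their poses are not given: they have to be found in the camera images.
- gauge: stem grading gauge: a fixed pale plywood board 170 x 300 mm, 30 mm high, bolted to the table. Origin: centre of its underside. Its x axis runs along the steel spine (hinge rod) that crosses the middle of the board; its y axis points over the half above which the leaf starts. The spine's axis lies at y = 0, 33 mm above the table.
- leaf (a joint): angle of the leaf (see leaf_axis) about the spine, rad. 0 = flat on the board's +y half, pi/2 = upright, pi = flat on the -y half (end stop; its top face is then 36 mm above the table). It starts ajar, 0.35 to 0.65. The hinge is stiff: the leaf stays at any angle where it is left and needs 1 to 4 N at the free edge to move.
- leaf_edge (a point): middle of the leaf's free edge, in the middle of its thickness (120 mm from the spine axis); moves with the leaf
- leaf_axis (a point): middle of the spine axis, turning with the leaf (x along the spine, y towards the free edge). The leaf is a rigid aluminium plate with a thin white facing on its upper side at the start; that side ends underneath. 150 mm along the spine, free edge 120 mm from the axis, 6 mm thick (3 mm either side of the axis), about 0.2 kg. Fingers pressing on both sides at once are a pinch.
- clip (a joint): angle of the hold-down clip (see clip_axis), rad. 0 = lying flat outwards, pi/2 = upright, pi = folded flat inwards over the edge of the turned leaf (end stop; upper face then 42.5 mm above the table). It starts standing up and leaning outwards, 0.8 to 1.2. Stiff hinge: it stays where it is left and needs about 2 N at its free edge.
- clip_edge (a point): middle of the clip's free edge, middle of its thickness (38 mm from the clip's hinge axis); moves with the clip
- clip_axis (a point): middle of the clip's hinge axis (y away from its free edge): parallel to the spine, at y = -137 mm of the gauge, 40 mm above the table. The clip is a steel flap at the middle of the board's -y edge, 50 mm wide, 5 mm thick (2.5 mm either side of the axis), free edge 38 mm from the axis, rubber pad on its inner side. Fingers on both sides at once are a pinch.
- tape_roll: loose roll of white tape lying flat, 80 mm across, 22 mm high, origin centre of underside; leave alone
- weight: loose steel weight, 48 mm across, 60 mm high, origin centre of underside; leave alone
- jar: loose jar with a steel cap, 60 mm across, 75 mm high, origin centre of underside; leave alone
- wedge: loose wooden block 50 x 70 x 35 mm high, origin centre of underside; leave alone
- brush: loose hand brush lying on the table; leave alone
- mug: loose white mug, 80 mm across, 90 mm high, origin centre of underside; leave alone
- screwdriver: loose screwdriver lying on the table; leave alone

How it is judged:
By the outcome, as a careful person would: the job done as asked, in the order asked, and still so for the second after the job is handed in, with the robot touching nothing.
It also fails if it takes over 61 s, if anything falls off the work surface, if the arm or the gripper's body presses on something with over 40 N, if the wrist force passes 120 N, or if a joint passes its speed limit or range.

## Working session

There is one attempt and no reset: what is moved stays moved. The work goes in short steps, Python scripts to look and compute and a tool call to move; the robot and the scene stay as the last step left them, time stands still between calls to the robot, and variables do not carry over. Pictures are saved under pics/ and viewed, and the job is handed in when it is done.

Besides the shell and the picture viewer there is one more tool, called after "Emit:" as name(argument=value, ...), one argument or row to a line, values as JSON. step_arm: Moves the arm, as the interface text tells. Its arguments: {"type":"object","properties":{"series":{"type":"array"}},"required":["series"]}

```bash
mkdir -p pics; python3 - <<'E'
from plant import bot
import cv2,numpy as np
s=bot.state();print(s['time'],s['ee_pos'],s['ee_rot'],s['opening'],bot.pinch_z)
for n in['scene','top','wrist']:
    c=bot.read_camera(n);cv2.imwrite(f'pics/{n}0.png',c['image'][:,:,::-1]);np.savez(f'{n}0.npz',**c)
    print(n,c['fx'],c['fy'],c['cx'],c['cy'],c['D'],np.round(c['world_from_camera'],3).tolist())
E
```

```text
0.0 [ 0.15995001 -0.60415297  0.40415632] [-3.11423403e+00 -4.05254130e-01  8.24242395e-05] 0.9971400880599992 0.1713
scene 367.6402719526763 367.6402719526763 244.90546717708727 195.4612916533855 [-0.11073209  0.          0.          0.          0.        ] [[-0.487, 0.709, -0.511, 1.056], [0.873, 0.4, -0.277, 0.267], [0.008, -0.581, -0.814, 0.871], [0.0, 0.0, 0.0, 1.0]]
top 452.19378397899635 452.19378397899635 251.41120872397718 192.39890638191378 [-0.11520761  0.          0.          0.          0.        ] [[-0.017, -0.995, 0.102, 0.404], [-1.0, 0.017, -0.004, 0.01], [0.002, -0.102, -0.995, 1.444], [0.0, 0.0, 0.0, 1.0]]
wrist 313.08636009916285 313.08636009916285 256.4772047881831 192.42627016223116 [-0.03126003  0.          0.          0.          0.        ] [[0.254, -0.94, -0.226, 0.223], [-0.967, -0.248, -0.059, -0.587], [-0.001, 0.234, -0.972, 0.384], [0.0, 0.0, 0.0, 1.0]]
```

View pics/scene0.png

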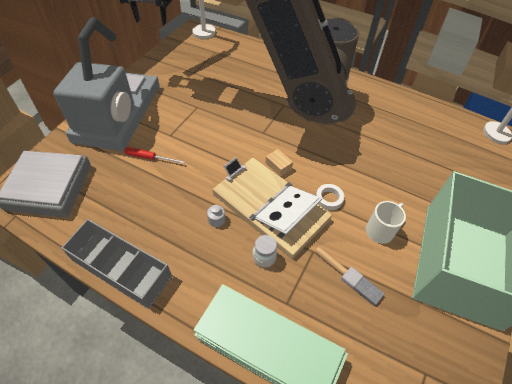

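View pics/top0.png

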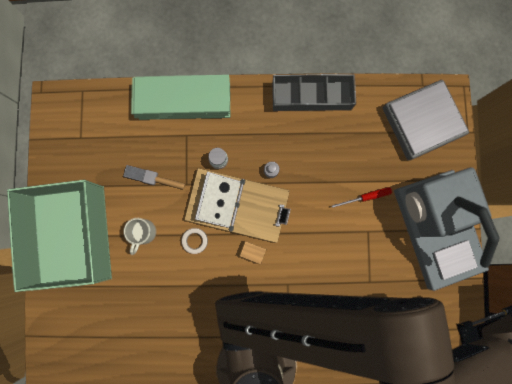

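View pics/wrist0.png

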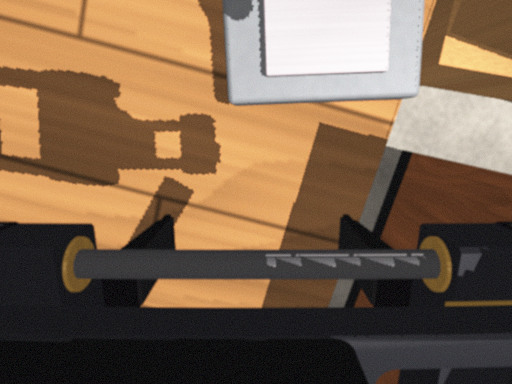

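The board is near top pixel (238,205). The leaf, with its white facing, is on the left half at about (217,200), and the clip is at about (284,215). I'll zoom in to measure.

```bash
cat > h.py <<'E'
import numpy as np,cv2
def K(c): return np.array([[float(c['fx']),0,float(c['cx'])],[0,float(c['fy']),float(c['cy'])],[0,0,1]])
def ray(c,p):
    p=np.asarray(p,float).reshape(-1,1,2)
    u=cv2.undistortPoints(p,K(c),np.asarray(c['D'],float)).reshape(-1,2)
    T=np.asarray(c['world_from_camera']);d=np.c_[u,np.ones(len(u))]@T[:3,:3].T
    return T[:3,3],d
def onz(c,p,z):
    o,d=ray(c,p);return o+d*((z-o[2])/d[:,2])[:,None]
def cloud(c):
    D=np.asarray(c['depth']);v,u=np.nonzero(D>0);o,d=ray(c,np.c_[u,v])
    P=o+d*D[v,u][:,None];return u,v,P
def tri(c1,p1,c2,p2):
    out=[]
    for a,b in zip(p1,p2):
        o1,d1=ray(c1,a);o2,d2=ray(c2,b);d1=d1[0];d2=d2[0]
        s=np.linalg.lstsq(np.c_[d1,-d2],o2-o1,rcond=None)[0]
        out.append(np.r_[(o1+d1*s[0]+o2+d2*s[1])/2,np.linalg.norm(o1+d1*s[0]-o2-d2*s[1])])
    return np.array(out)
E
python3 - <<'E'
import cv2,numpy as np
t=cv2.imread('pics/top0.png')[155:265,170:305];cv2.imwrite('pics/topz.png',cv2.resize(t,None,fx=5.4,fy=5.4,interpolation=cv2.INTER_CUBIC))
t=cv2.imread('pics/scene0.png')[140:270,200:360];cv2.imwrite('pics/scz.png',cv2.resize(t,None,fx=4.5,fy=4.5,interpolation=cv2.INTER_CUBIC))
E
```

```text
(no output)
```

View pics/topz.png

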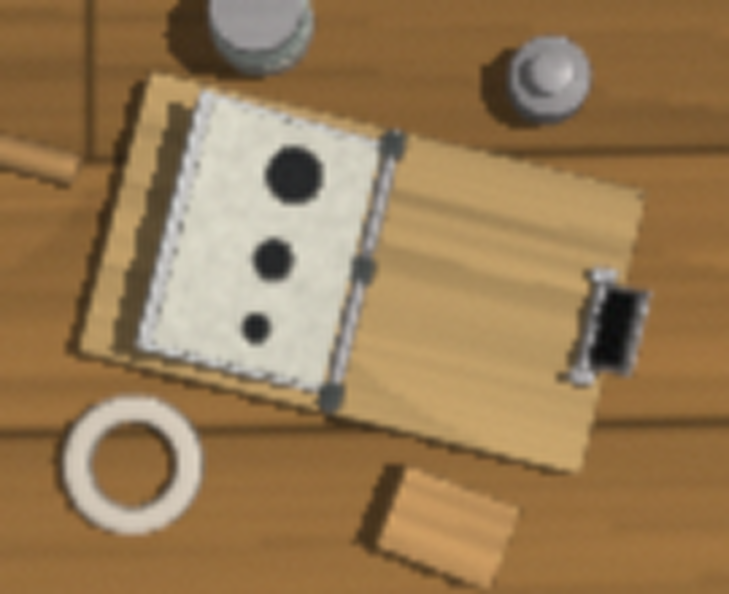

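View pics/scz.png

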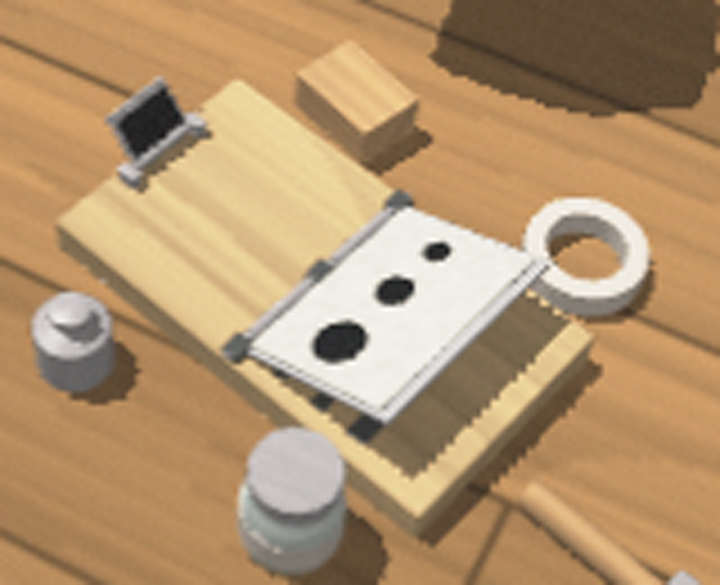

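```bash
python3 - <<'E'
from h import *
t=np.load('top0.npz');s=np.load('scene0.npz')
f=lambda L,k,o:np.array(L)/k+np.array(o)-0.4
# TL TR BR BL, hinge far, hinge near, leafedge far, leafedge near, clip barrel far, near, clip free edge far, near
tp=f([(152,78),(641,195),(580,470),(78,352),(393,143),(332,396),(203,92),(140,350),(601,275),(578,377),(648,293),(628,372)],5.4,(170,155))
sp=f([(418,515),(60,230),(238,82),(592,340),(236,345),(400,200),(385,415),(545,265),(130,175),(196,125),(112,115),(163,82)],4.5,(200,140))
P=tri(t,tp,s,sp);print(np.round(P*1000,1))
C=P[:4,:2]
c=C.mean(0);print('centre',c)
yv=(C[0]+C[3]-C[1]-C[2]);print('y dir deg',np.degrees(np.arctan2(yv[1],yv[0])),np.linalg.norm(yv)/2)
xv=(C[0]+C[1]-C[2]-C[3]);print('x dir deg',np.degrees(np.arctan2(xv[1],xv[0])),np.linalg.norm(xv)/2)
Ct=onz(t,tp[:4],.03)[:,:2];print(Ct,Ct.mean(0)); Cs=onz(s,sp[:4],.03)[:,:2];print(Cs,Cs.mean(0))
# depth-based: leaf plane
for c_ in (t,s):
    u,v,p=cloud(c_);y=yv/np.linalg.norm(yv);x=np.array([y[1],-y[0]])
    g=np.c_[(p[:,:2]-c)@x,(p[:,:2]-c)@y,p[:,2]]
    m=(abs(g[:,0])<.06)&(g[:,1]>.01)&(g[:,1]<.1)&(g[:,2]>.035);a=np.polyfit(g[m,1],g[m,2],1);print('leaf',m.sum(),np.arctan(a[0]),a)
    m=(abs(g[:,0])<.06)&(g[:,1]<-.01)&(g[:,1]>-.1);print('board z',np.median(g[m,2]))
    m=(abs(g[:,0])<.025)&(g[:,1]<-.13)&(g[:,1]>-.2)&(g[:,2]>.035);print('clip',m.sum(),np.round(g[m][:: max(1,m.sum()//12)]*1000))
E
```

```text
[[ 6.262e+02  1.735e+02  2.440e+01  2.000e-01]
 [ 5.524e+02 -1.125e+02  1.850e+01  1.100e+00]
 [ 3.919e+02 -7.160e+01  2.540e+01  3.300e+00]
 [ 4.659e+02  2.173e+02  2.320e+01  8.000e-01]
 [ 5.835e+02  3.220e+01  3.650e+01  5.000e-01]
 [ 4.372e+02  7.040e+01  3.670e+01  2.200e+00]
 [ 6.088e+02  1.381e+02  8.150e+01  1.000e-01]
 [ 4.643e+02  1.756e+02  7.190e+01  1.000e-01]
 [ 5.047e+02 -8.720e+01  3.810e+01  5.000e-01]
 [ 4.460e+02 -7.230e+01  3.560e+01  4.000e-01]
 [ 4.909e+02 -1.097e+02  7.050e+01  3.100e+00]
 [ 4.469e+02 -9.780e+01  6.500e+01  2.900e+00]]
centre [0.5091196  0.05167963]
y dir deg 75.58552706279163 0.2968257267767918
x dir deg -14.800751281711802 0.16592182442229178
[[ 0.62536218  0.17279507]
 [ 0.55148781 -0.11201757]
 [ 0.39260361 -0.07284158]
 [ 0.46551604  0.21673874]] [0.50874241 0.05116866]
[[ 0.62902152  0.1741935 ]
 [ 0.55905736 -0.10691303]
 [ 0.39490841 -0.06821352]
 [ 0.47077018  0.21734548]] [0.51343937 0.0541031 ]
leaf 1166 0.3816606185525746 [0.40133954 0.03635741]
board z 0.029693065366273252
clip 168 [[  25. -136.   47.]
 [  21. -149.   55.]
 [  19. -158.   67.]
 [  10. -140.   47.]
 [   8. -149.   58.]
 [   7. -158.   67.]
 [  -4. -136.   51.]
 [  -5. -146.   54.]
 [  -6. -155.   65.]
 [ -16. -136.   46.]
 [ -18. -146.   58.]
 [ -19. -155.   58.]]
leaf 1076 0.3856253095330303 [0.4059502  0.03692303]
board z 0.03054603164472436
clip 216 [[ -21. -164.   68.]
 [  -1. -160.   69.]
 [ -21. -148.   58.]
 [   5. -154.   67.]
 [   0. -151.   60.]
 [  -0. -148.   58.]
 [  -2. -145.   55.]
 [   0. -143.   53.]
 [   1. -142.   50.]
 [   3. -140.   49.]
 [  -7. -134.   40.]
 [   5. -135.   41.]]
```

```bash
cat >> h.py <<'E'
from scipy.spatial.transform import Rotation as R
O=np.array([.510,.052,0]);RG=R.from_euler('z',-14.6,degrees=True)
def toG(p): return RG.inv().apply(np.asarray(p)-O)
def toW(p): return RG.apply(np.asarray(p))+O
def tool(tilt,flip=1):  # tilt>0: tips lean toward -yG; jaw axis along xG*flip
    a=np.radians(tilt);z=np.array([0,-np.sin(a),-np.cos(a)]);y=np.array([flip,0,0.]);x=np.cross(y,z)
    return RG*R.from_matrix(np.c_[x,y,z])
def plan(tip,tilt,n=None,flip=1,L=.19):
    "tip in gauge frame mm; print n rows from the present pose"
    from plant import bot
    s=bot.state();p=np.array(s['ee_pos']);r=R.from_rotvec(s['ee_rot'])
    t0=p+r.apply([0,0,L]);t1=toW(np.array(tip)/1000);r1=tool(tilt,flip)
    w=(r.inv()*r1).as_rotvec()
    print('now tip G',np.round(toG(t0)*1000,1),'tcp',np.round(p,3),'turn left',np.round(np.degrees(w),1),'q',np.round(s['q'],2),'F',np.round(RG.inv().apply(s['ft_force']),1),'t',s['time'],'op',round(s['opening'],2))
    n=n or int(np.ceil(max(np.linalg.norm(np.degrees(w))/8.3,np.linalg.norm(t1-t0)/.048,1)))
    pp,rr=p,r
    for i in range(1,n+1):
        r2=r*R.from_rotvec(w*i/n);p2=t0+(t1-t0)*i/n-r2.apply([0,0,L])
        print(np.round(np.r_[np.degrees((rr.inv()*r2).as_rotvec()),rr.inv().apply(p2-pp)*1000],1).tolist());pp,rr=p2,r2
E
python3 - <<'E'
from h import *
t=np.load('top0.npz')
u,v,p=cloud(t)
for n,(a,b,c,d) in dict(mach=(395,495,165,285),greybox=(385,465,80,155),binL=(10,110,180,290),mug=(125,158,215,252),jar=(207,229,148,168),weight=(263,280,160,180),tape=(181,208,228,255),wedge=(239,267,240,264),brush=(123,185,165,190)).items():
    m=(u>=a)&(u<b)&(v>=c)&(v<d)&(p[:,2]>.012);g=toG(p[m])
    print(n,m.sum(),'W',np.round(p[m].min(0),2),np.round(p[m].max(0),2),'G',np.round(g.min(0)*1e3),np.round(g.max(0)*1e3))
plan([0,150,150],0)
E
```

```text
mach 8252 W [ 0.25 -0.74  0.01] [ 0.61 -0.45  0.35] G [-103. -825.   12.] [ 269. -480.  347.]
greybox 4020 W [ 0.66 -0.69  0.01] [ 0.91 -0.43  0.07] G [ 285. -665.   13.] [ 558. -389.   71.]
binL 5353 W [0.26 0.45 0.01] [0.58 0.72 0.18] G [-399.  333.   12.] [-41. 658. 178.]
mug 436 W [0.37 0.31 0.01] [0.47 0.39 0.1 ] G [-216.  229.   12.] [-112.  309.   97.]
jar 314 W [0.63 0.08 0.01] [0.68 0.14 0.08] G [99. 62. 13.] [156. 118.  83.]
weight 193 W [ 0.6  -0.08  0.01] [ 0.64 -0.04  0.06] G [ 112. -104.   14.] [157. -57.  64.]
tape 301 W [0.36 0.15 0.01] [0.44 0.22 0.03] G [-180.   63.   12.] [-101.  143.   30.]
wedge 368 W [ 0.33 -0.03  0.03] [0.39 0.04 0.04] G [-160. -121.   27.] [-104.  -47.   43.]
brush 543 W [0.57 0.22 0.01] [0.65 0.41 0.03] G [  1. 180.  12.] [ 43. 379.  30.]
now tip G [-173.4 -723.1  214.3] tcp [ 0.16  -0.604  0.404] turn left [ -0.   -0.  -60.6] q [-1.42  0.49  1.56  0.    1.09 -0.11] F [-0.2  0.1  0.1] t 0.15 op 1.0
[-0.0, -0.0, -3.2, 30.5, -35.5, 3.4]
[-0.0, -0.0, -3.2, 32.5, -33.8, 3.4]
[-0.0, -0.0, -3.2, 34.3, -31.9, 3.4]
[-0.0, -0.0, -3.2, 36.0, -30.0, 3.4]
[-0.0, -0.0, -3.2, 37.6, -27.9, 3.4]
[-0.0, -0.0, -3.2, 39.1, -25.8, 3.4]
[-0.0, -0.0, -3.2, 40.5, -23.6, 3.4]
[-0.0, -0.0, -3.2, 41.7, -21.3, 3.4]
[-0.0, -0.0, -3.2, 42.9, -18.9, 3.4]
[-0.0, -0.0, -3.2, 43.8, -16.5, 3.4]
[-0.0, -0.0, -3.2, 44.7, -14.1, 3.4]
[-0.0, -0.0, -3.2, 45.4, -11.6, 3.4]
[-0.0, -0.0, -3.2, 46.0, -9.0, 3.4]
[-0.0, -0.0, -3.2, 46.4, -6.4, 3.4]
[-0.0, -0.0, -3.2, 46.7, -3.9, 3.4]
[-0.0, -0.0, -3.2, 46.8, -1.2, 3.4]
[-0.0, -0.0, -3.2, 46.8, 1.4, 3.4]
[-0.0, -0.0, -3.2, 46.7, 4.0, 3.4]
[-0.0, -0.0, -3.2, 46.4, 6.6, 3.4]
```

Emit:
step_arm(
  series=[
    [0, 0, 0, 0, 0, -45, -1],
    [0, 0, 0, 0, 0, -45, -1],
    [0, 0, 0, 0, 0, -45, -1],
    [0, 0, 0, 0, 0, -45, -1],
  ],
)

```text
time: 0.55
ee_pos: [0.1601, -0.6057, 0.5823]
ee_rot: [-3.099, -0.403, 0.001]
ft_force: [-0.5, -0.3, -0.0]
opening: 0.72
```

Emit:
step_arm(
  series=[
    [0, 0, 0, 37, -25, 0, -1],
    [0, 0, 0, 37, -25, 0, -1],
    [0, 0, 0, 37, -25, 0, -1],
    [0, 0, 0, 37, -25, 0, -1],
    [0, 0, 0, 37, -25, 0, -1],
  ],
)

```text
time: 1.05
ee_pos: [0.3081, -0.4349, 0.5891]
ee_rot: [-3.11, -0.392, -0.0]
ft_force: [0.6, -0.7, 0.2]
opening: 0.3
```

Emit:
step_arm(
  series=[
    [0, 0, 0, 37, -25, 0, -1],
    [0, 0, 0, 37, -25, 0, -1],
    [0, 0, 0, 37, -25, 0, -1],
    [0, 0, 0, 37, -25, 0, -1],
    [0, 0, 0, 37, -25, 0, -1],
  ],
)

```text
time: 1.55
ee_pos: [0.4606, -0.2597, 0.59]
ee_rot: [-3.11, -0.391, 0.0]
ft_force: [0.4, -1.2, 0.4]
opening: 0.003
```

```bash
python3 -c "
from h import *
plan([0,170,220],0)"
```

```text
now tip G [  30.3 -312.9  400. ] tcp [ 0.461 -0.26   0.59 ] turn left [ -0.3  -0.2 -61.1] q [-0.64  0.21  1.49  0.    1.44  0.68] F [ 0.7 -1.1  0.4] t 1.55 op 0.0
[-0.0, -0.0, -5.6, 18.9, -39.7, 16.6]
[-0.0, -0.0, -5.6, 22.6, -37.7, 16.6]
[-0.0, -0.0, -5.6, 26.2, -35.4, 16.6]
[-0.0, -0.0, -5.6, 29.5, -32.7, 16.6]
[-0.0, -0.0, -5.6, 32.5, -29.7, 16.5]
[-0.0, -0.0, -5.6, 35.2, -26.5, 16.5]
[-0.0, -0.0, -5.6, 37.6, -22.9, 16.5]
[-0.0, -0.0, -5.6, 39.7, -19.2, 16.5]
[-0.0, -0.0, -5.6, 41.3, -15.3, 16.4]
[-0.0, -0.0, -5.6, 42.6, -11.2, 16.4]
[-0.0, -0.0, -5.6, 43.5, -7.1, 16.4]
```

Emit:
step_arm(
  series=[
    [0, 0, -5.6, 19, -40, 16.5, -1],
    [0, 0, -5.6, 22.5, -37.5, 16.5, -1],
    [0, 0, -5.6, 26, -35.5, 16.5, -1],
    [0, 0, -5.6, 29.5, -32.5, 16.5, -1],
    [0, 0, -5.6, 32.5, -29.5, 16.5, -1],
  ],
)

```text
time: 2.05
ee_pos: [0.5037, -0.0346, 0.5065]
ee_rot: [-2.915, -1.157, -0.005]
ft_force: [1.1, -0.2, 0.5]
opening: 0.006
```

Emit:
step_arm(
  series=[
    [0, 0, -5.6, 35, -26.5, 16.5, -1],
    [0, 0, -5.6, 37.5, -23, 16.5, -1],
    [0, 0, -5.6, 39.5, -19, 16.5, -1],
    [0, 0, -5.6, 41.5, -15, 16.5, -1],
    [0, 0, -5.6, 42.5, -11, 16.5, -1],
  ],
)

```text
time: 2.55
ee_pos: [0.5386, 0.1924, 0.4219]
ee_rot: [-2.531, -1.855, -0.007]
ft_force: [1.1, -0.7, 0.8]
opening: 0.003
```

```bash
python3 -c "
from h import *
plan([5,170,200],35)"
```

```text
now tip G [ -7.7 144.2 231.9] tcp [0.539 0.192 0.422] turn left [ -0.9 -35.3  -2.8] q [0.23 0.4  1.67 0.01 1.07 0.53] F [ 1.2 -0.4  0.8] t 2.55 op 0.0
[-0.2, -7.1, -0.6, 28.6, 1.6, 7.8]
[-0.2, -7.1, -0.6, 29.3, 1.6, 7.2]
[-0.2, -7.1, -0.6, 30.0, 1.6, 6.4]
[-0.2, -7.1, -0.6, 30.5, 1.7, 5.5]
[-0.2, -7.1, -0.6, 30.9, 1.8, 4.6]
```

Emit:
step_arm(
  series=[
    [0, -7.1, -0.6, 28.5, 1.6, 8, -1],
    [0, -7.1, -0.6, 29.5, 1.6, 7, -1],
    [0, -7.1, -0.6, 30, 1.6, 6.5, -1],
    [0, -7.1, -0.6, 30.5, 1.7, 5.5, -1],
    [0, -7.1, -0.6, 31, 1.8, 4.5, -1],
  ],
)

```text
time: 3.05
ee_pos: [0.584, 0.3291, 0.3515]
ee_rot: [2.108, 1.647, -0.705]
ft_force: [0.2, -0.6, -0.1]
opening: 0.005
```

```bash
python3 -c "
from h import *
plan([5,150,60],38)"
```

```text
now tip G [  0.5 174.1 198.5] tcp [0.584 0.329 0.351] turn left [-0.4 -1.6  0.7] q [ 0.47  0.67  1.41 -0.46  1.52  0.84] F [ 0.3 -0.6 -0.1] t 3.05 op 0.0
[-0.1, -0.5, 0.2, 22.7, 1.6, 41.9]
[-0.1, -0.5, 0.2, 23.1, 1.5, 41.7]
[-0.1, -0.5, 0.2, 23.5, 1.3, 41.5]
```

Emit:
step_arm(
  series=[
    [0, -0.5, 0, 22.5, 1.6, 42, -1],
    [0, -0.5, 0, 23, 1.5, 41.5, -1],
    [0, -0.5, 0, 23.5, 1.3, 41.5, -1],
  ],
)

```text
time: 3.35
ee_pos: [0.5819, 0.3135, 0.2074]
ee_rot: [2.082, 1.635, -0.724]
ft_force: [0.5, 0.4, -0.0]
opening: 0.005
```

```bash
python3 -c "
from h import *
plan([3,112,50],38)
from plant import bot
c=bot.read_camera('scene');cv2.imwrite('pics/s1.png',cv2.resize(c['image'][110:300,160:400,::-1],None,fx=3,fy=3,interpolation=cv2.INTER_CUBIC))"
```

```text
now tip G [  3.9 154.4  57.6] tcp [0.582 0.314 0.207] turn left [ 0.1 -0.   0.9] q [ 0.45  0.83  1.53 -0.51  1.29  0.96] F [ 0.4  0.5 -0. ] t 3.35 op 0.01
[0.1, -0.0, 0.9, -28.6, -1.1, 32.0]
```

View pics/s1.png

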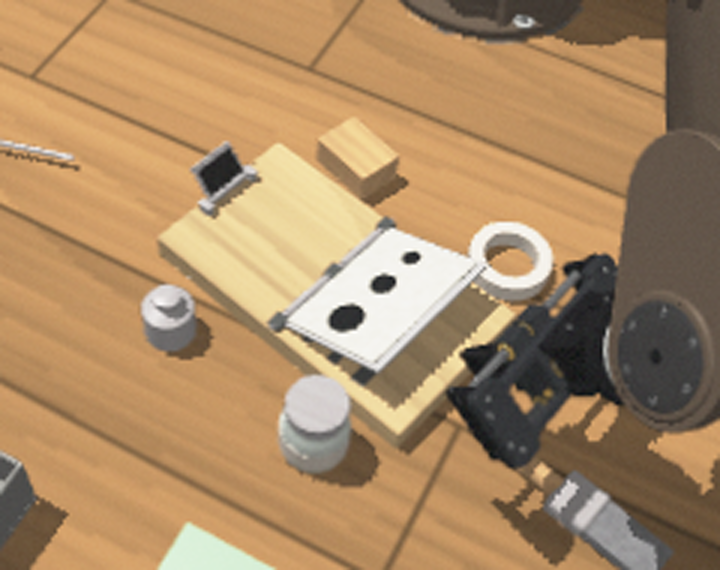

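The tip is at about (470,355), at the free-edge side of the leaf and clear of the tape, jar and brush. I'll move it in under the edge.

Emit:
step_arm(
  series=[
    [0, 0, 0.5, -14, -0.5, 16, -1],
    [0, 0, 0.4, -14, -0.5, 16, -1],
  ],
)

```text
time: 3.6
ee_pos: [0.5686, 0.2722, 0.1887]
ee_rot: [2.087, 1.621, -0.739]
ft_force: [0.2, 0.2, 0.6]
opening: 0.007
```

```bash
python3 -c "
from h import *
plan([0,100,62],38,2)"
```

```text
now tip G [ -0.3 109.6  40. ] tcp [0.569 0.272 0.189] turn left [-0.5  0.5  0.4] q [ 0.41  0.82  1.62 -0.55  1.21  0.99] F [0.2 0.3 0.6] t 3.6 op 0.01
[-0.2, 0.3, 0.2, -11.4, -0.8, -5.6]
[-0.2, 0.3, 0.2, -11.4, -0.7, -5.7]
```

```bash
cat >> h.py <<'E'
def way(thd,pen=2.):
    th=np.radians(thd)
    al=np.interp(thd,[0,60,110],[38,38,0]);A=np.radians(al)
    a=np.array([np.sin(A),np.cos(A)]);b=np.array([-np.cos(A),np.sin(A)])
    u=np.array([np.cos(th),np.sin(th)]);n=np.array([np.sin(th),-np.cos(th)])
    if thd<60: tip=120*u+3*n-10*b-30*a+pen*b
    else:
        rho=np.interp(thd,[60,75,150],[92,95,100]);tip=rho*u+(3-pen)*n-10*b
    return np.array([0,tip[0],33+tip[1]]),al
def follow(ths):
    from plant import bot
    s=bot.state();p=np.array(s['ee_pos']);r=R.from_rotvec(s['ee_rot'])
    print('tip G',np.round(toG(p+r.apply([0,0,.19]))*1000,1),'F',np.round(RG.inv().apply(s['ft_force']),1),'t',s['time'])
    for th in ths:
        tip,al=way(th);r2=tool(al);p2=toW(tip/1000)-r2.apply([0,0,.19])
        print(th,np.round(tip),round(float(al)),np.round(np.r_[np.degrees((r.inv()*r2).as_rotvec()),r.inv().apply(p2-p)*1000],1).tolist());p,r=p2,r2
E
python3 -c "
from h import *
follow([22,27,33,39,45])"
```

```text
tip G [ -0.3 109.6  40. ] F [0.2 0.3 0.6] t 3.6
22 [  0. 100.  47.] 38 [-0.5, 0.5, 0.4, -13.1, -1.3, 0.7]
27 [ 0. 96. 56.] 38 [0.0, 0.0, 0.0, -9.2, 0.0, -5.1]
33 [ 0. 90. 67.] 38 [0.0, 0.0, 0.0, -11.5, -0.0, -5.0]
39 [ 0. 83. 78.] 38 [0.0, 0.0, 0.0, -12.0, -0.0, -3.8]
45 [ 0. 75. 87.] 38 [0.0, 0.0, 0.0, -12.3, 0.0, -2.5]
```

Emit:
step_arm(
  series=[
    [0, 0.5, 0.4, -13, -1, 0.5, -1],
    [0, 0, 0, -9, 0, -5, -1],
    [0, 0, 0, -11.5, 0, -5, -1],
  ],
)

```text
time: 3.9
ee_pos: [0.5627, 0.2514, 0.2194]
ee_rot: [2.1, 1.617, -0.729]
ft_force: [0.1, 1.3, -3.9]
opening: 0.001
```

```bash
python3 -c "
from h import *
follow([33,39,45,51,57,63])
from plant import bot
c=bot.read_camera('scene');cv2.imwrite('pics/s2.png',cv2.resize(c['image'][110:300,160:400,::-1],None,fx=3,fy=3,interpolation=cv2.INTER_CUBIC))"
```

```text
tip G [-1.2 89.4 69.5] F [-0.3  1.3 -3.9] t 3.9
33 [ 0. 90. 67.] 38 [-0.6, -0.1, -0.0, 2.2, -0.7, 1.3]
39 [ 0. 83. 78.] 38 [0.0, 0.0, 0.0, -12.0, -0.0, -3.8]
45 [ 0. 75. 87.] 38 [0.0, 0.0, 0.0, -12.3, 0.0, -2.5]
51 [ 0. 66. 96.] 38 [0.0, 0.0, 0.0, -12.5, -0.0, -1.2]
57 [  0.  56. 103.] 38 [0.0, 0.0, 0.0, -12.6, 0.0, 0.1]
63 [  0.  51. 109.] 36 [0.0, 2.3, 0.0, -14.8, -0.0, -1.5]
```

View pics/s2.png

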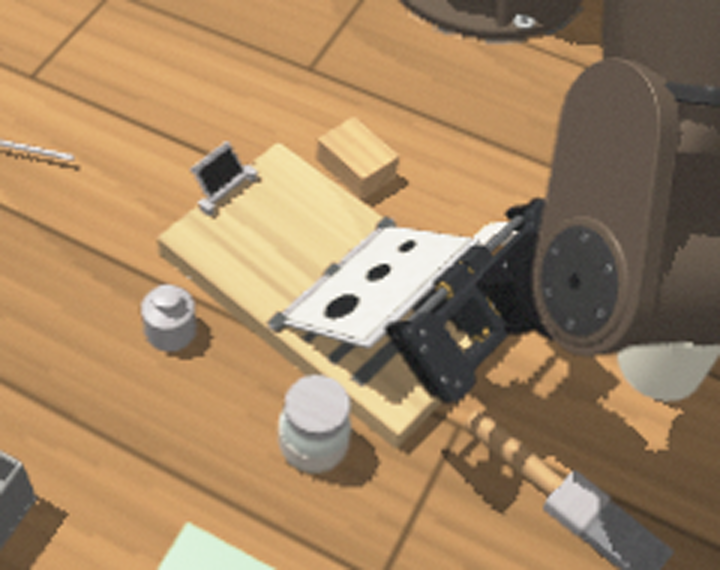

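The leaf is lifting: its edge runs from (365,345) to (470,235), the contact force is about 4 N, and the neighbours are clear. I'll continue along the arc.

Emit:
step_arm(
  series=[
    [0, 0, 0, -10, -0.5, -2.5, -1],
    [0, 0, 0, -12.5, 0, -2.5, -1],
    [0, 0, 0, -12.5, 0, -1, -1],
    [0, 0, 0, -12.5, 0, 0, -1],
  ],
)

```text
time: 4.35
ee_pos: [0.5532, 0.2174, 0.2598]
ee_rot: [2.101, 1.617, -0.721]
ft_force: [-0.2, 1.0, -4.6]
opening: 0.003
```

```bash
python3 -c "
from h import *
follow([57,63,69,75,81,87])"
```

```text
tip G [ -0.9  54.6 109.5] F [-0.4  0.9 -4.6] t 4.35
57 [  0.  56. 103.] 38 [-0.3, -0.3, -0.1, 5.5, -0.2, 4.2]
63 [  0.  51. 109.] 36 [0.0, 2.3, 0.0, -14.8, -0.0, -1.5]
69 [  0.  43. 115.] 31 [-0.0, 4.6, -0.0, -25.0, 0.0, 0.5]
75 [  0.  34. 120.] 27 [0.0, 4.6, 0.0, -25.1, -0.0, 0.8]
81 [  0.  25. 123.] 22 [-0.0, 4.6, 0.0, -24.9, -0.0, 1.8]
87 [  0.  16. 126.] 17 [0.0, 4.6, 0.0, -24.9, 0.0, 2.1]
```

Emit:
step_arm(
  series=[
    [0, 2, 0, -9.5, 0, 3, -1],
    [0, 4.6, 0, -25, 0, 0.5, -1],
    [0, 4.6, 0, -25, 0, 1, -1],
    [0, 4.6, 0, -25, 0, 2, -1],
  ],
)

```text
time: 4.75
ee_pos: [0.5328, 0.1421, 0.3017]
ee_rot: [2.282, 1.761, -0.432]
ft_force: [0.2, 2.1, -2.4]
opening: 0.004
```

```bash
python3 -c "
from h import *
follow([81,87,94,101,108,115])
from plant import bot
c=bot.read_camera('scene');cv2.imwrite('pics/s3.png',cv2.resize(c['image'][110:300,160:400,::-1],None,fx=3,fy=3,interpolation=cv2.INTER_CUBIC))"
```

```text
tip G [ -0.9  23.6 124.8] F [-0.3  2.1 -2.4] t 4.75
81 [  0.  25. 123.] 22 [-0.1, -0.6, -0.1, 4.1, 0.6, 0.9]
87 [  0.  16. 126.] 17 [0.0, 4.6, 0.0, -24.9, 0.0, 2.1]
94 [  0.   4. 127.] 12 [-0.0, 5.3, 0.0, -29.0, 0.0, 3.0]
101 [  0.  -8. 127.] 7 [0.0, 5.3, -0.0, -29.0, -0.0, 3.3]
108 [  0. -19. 125.] 2 [-0.0, 5.3, -0.0, -28.9, 0.0, 3.7]
115 [  0. -30. 122.] 0 [0.0, 1.5, 0.0, -16.2, -0.0, 3.9]
```

View pics/s3.png

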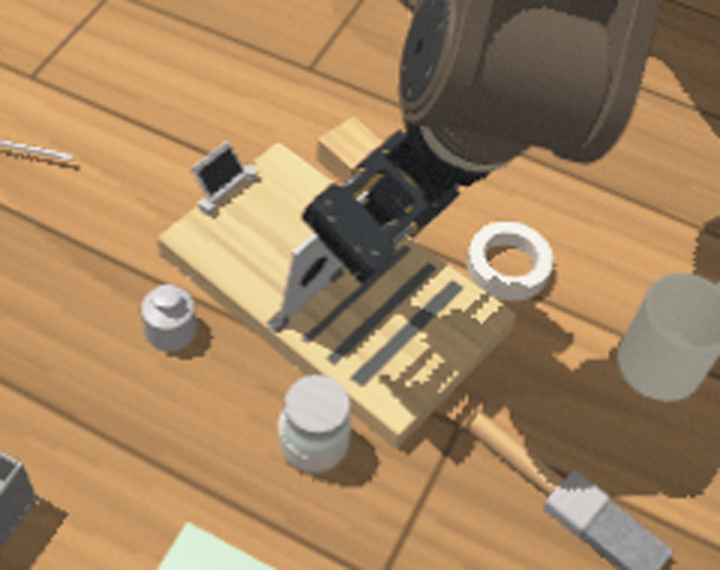

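The leaf is nearly upright, with its visible edge at (275,325)-(310,250). Next it goes past vertical.

Emit:
step_arm(
  series=[
    [0, 4, 0, -21, 0.5, 3, -1],
    [0, 5.3, 0, -29, 0, 3, -1],
    [0, 5.3, 0, -29, 0, 3.5, -1],
    [0, 5.3, 0, -29, 0, 3.5, -1],
  ],
)

```text
time: 5.2
ee_pos: [0.5039, 0.0335, 0.3187]
ee_rot: [2.477, 1.912, -0.014]
ft_force: [0.1, 2.2, -0.6]
opening: 0.003
```

```bash
python3 -c "
from h import *
follow([108,115,122,129,136,143])"
```

```text
tip G [ -0.5 -22.3 128.7] F [-0.5  2.2 -0.6] t 5.2
108 [  0. -19. 125.] 2 [0.2, -0.7, -0.1, 5.4, 1.3, 3.2]
115 [  0. -30. 122.] 0 [0.0, 1.5, 0.0, -16.2, -0.0, 3.9]
122 [  0. -41. 117.] 0 [0.0, 0.0, 0.0, -10.8, -0.0, 5.2]
129 [  0. -51. 110.] 0 [0.0, 0.0, 0.0, -10.1, -0.0, 6.5]
136 [  0. -61. 103.] 0 [0.0, 0.0, 0.0, -9.3, 0.0, 7.7]
143 [  0. -69.  94.] 0 [0.0, 0.0, 0.0, -8.3, -0.0, 8.8]
```

Emit:
step_arm(
  series=[
    [0, 1, 0, -11, 1, 7, -1],
    [0, 0, 0, -11, 0, 5, -1],
    [0, 0, 0, -10, 0, 6.5, -1],
    [0, 0, 0, -9.5, 0, 7.5, -1],
    [0, 0, 0, -8.5, 0, 9, -1],
  ],
)

```text
time: 5.7
ee_pos: [0.4905, -0.0196, 0.2841]
ee_rot: [2.486, 1.917, 0.006]
ft_force: [1.8, 2.0, -0.5]
opening: 0.006
```

```bash
python3 -c "
from h import *
follow([143,150,157,164,170,175])
from plant import bot
c=bot.read_camera('scene');cv2.imwrite('pics/s4.png',cv2.resize(c['image'][110:300,160:400,::-1],None,fx=3,fy=3,interpolation=cv2.INTER_CUBIC))"
```

```text
tip G [ -0.1 -73.8  94.1] F [ 1.2  2.4 -0.5] t 5.7
143 [  0. -69.  94.] 0 [0.2, -0.1, -0.1, 5.3, 0.8, 0.4]
150 [  0. -76.  84.] 0 [0.0, 0.0, 0.0, -7.2, 0.0, 9.8]
157 [  0. -82.  73.] 0 [0.0, 0.0, 0.0, -5.6, 0.0, 10.9]
164 [  0. -86.  62.] 0 [0.0, 0.0, 0.0, -4.2, -0.0, 11.5]
170 [  0. -88.  51.] 0 [0.0, 0.0, 0.0, -2.5, -0.0, 10.2]
175 [  0. -90.  43.] 0 [0.0, 0.0, 0.0, -1.2, -0.0, 8.6]
```

View pics/s4.png

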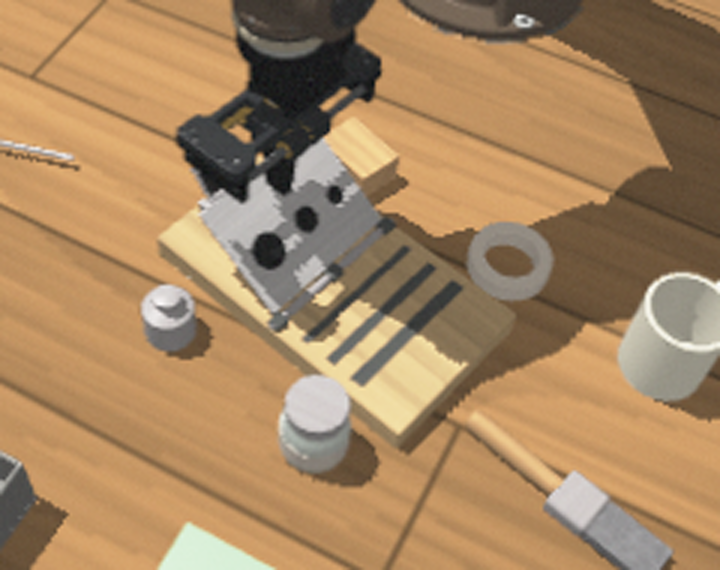

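The leaf leans well over the -y half at (290,230), and the finger is on its now-upper face. I'll press it down.

Emit:
step_arm(
  series=[
    [0, 0, 0, -2, 0.8, 10, -1],
    [0, 0, 0, -5.5, 0, 11, -1],
    [0, 0, 0, -4, 0, 11.5, -1],
    [0, 0, 0, -2.5, 0, 10, -1],
  ],
)

```text
time: 6.15
ee_pos: [0.4874, -0.0346, 0.2368]
ee_rot: [2.486, 1.919, 0.003]
ft_force: [1.0, 0.5, 0.4]
opening: 0.007
```

```bash
python3 -c "
from h import *
follow([170,175,180])"
```

```text
tip G [  0.4 -89.4  46.8] F [0.8 0.7 0.4] t 6.15
170 [  0. -88.  51.] 0 [0.1, -0.0, -0.1, 1.2, 0.0, -4.5]
175 [  0. -90.  43.] 0 [0.0, 0.0, 0.0, -1.2, -0.0, 8.6]
180 [  0. -90.  34.] 0 [0.0, 0.0, 0.0, -0.5, 0.0, 8.7]
```

Emit:
step_arm(
  series=[
    [0, 0, 0, 0, 0, 6, -1],
    [0, 0, 0, 0, 0, 3, -1],
  ],
)

```text
time: 6.35
ee_pos: [0.4874, -0.0349, 0.2259]
ee_rot: [-2.486, -1.92, -0.001]
ft_force: [-7.6, 2.1, 51.6]
opening: 0.004
```

Emit:
step_arm(
  series=[
    [0, 0, 0, 0, 0, 2, -1],
    [0, 0, 0, 0, 0, 1, -1],
  ],
)

```text
time: 6.55
ee_pos: [0.4871, -0.0347, 0.2262]
ee_rot: [2.485, 1.92, 0.002]
ft_force: [-6.0, -2.6, 16.5]
opening: 0.005
```

Emit:
step_arm(
  series=[
    [0, 0, 0, 0, 0, -15, -1],
    [0, 0, 0, 0, 0, -40, -1],
    [0, 0, 0, 0, 0, -40, -1],
    [0, 0, 0, 0, 0, -20, -1],
  ],
)

```text
time: 6.95
ee_pos: [0.4867, -0.034, 0.3433]
ee_rot: [-2.483, -1.921, 0.004]
ft_force: [0.8, -0.1, -0.2]
opening: 0.005
```

```bash
python3 -c "
from h import *
from plant import bot
plan([0,-200,150],0)
c=bot.read_camera('scene');cv2.imwrite('pics/s5.png',cv2.resize(c['image'][110:300,160:400,::-1],None,fx=3,fy=3,interpolation=cv2.INTER_CUBIC))
u,v,p=cloud(c);g=toG(p)
m=(abs(g[:,0])<.065)&(g[:,1]<-.01)&(g[:,1]>-.115)&(g[:,2]<.08);print(m.sum(),np.percentile(g[m,2],[5,50,95]),np.polyfit(g[m,1],g[m,2],1))
m=(abs(g[:,0])<.025)&(g[:,1]<-.12)&(g[:,1]>-.19)&(g[:,2]>.04)&(g[:,2]<.09);print(m.sum(),np.round(g[m][::max(1,m.sum()//14)]*1e3))"
```

```text
now tip G [ -1.6 -89.2 153.3] tcp [ 0.487 -0.034  0.343] turn left [-0.2  0.   0.1] q [-0.21  0.38  1.96 -0.    0.81  0.05] F [ 0.8  0.1 -0.2] t 6.95 op 0.0
[-0.1, 0.0, 0.0, -37.0, 0.3, 1.1]
[-0.1, 0.0, 0.0, -37.0, 0.3, 1.1]
[-0.1, 0.0, 0.0, -37.0, 0.3, 1.1]
1360 [0.03411487 0.03665478 0.03918085] [0.00173182 0.03675265]
208 [[ -13. -160.   74.]
 [ -20. -155.   62.]
 [  -4. -159.   63.]
 [  -6. -153.   62.]
 [  -6. -154.   58.]
 [   3. -152.   63.]
 [  12. -155.   63.]
 [  22. -157.   65.]
 [ -20. -139.   45.]
 [  -4. -140.   52.]
 [   7. -144.   54.]
 [  11. -145.   52.]
 [  10. -142.   49.]
 [   6. -137.   46.]
 [  16. -140.   42.]]
```

View pics/s5.png

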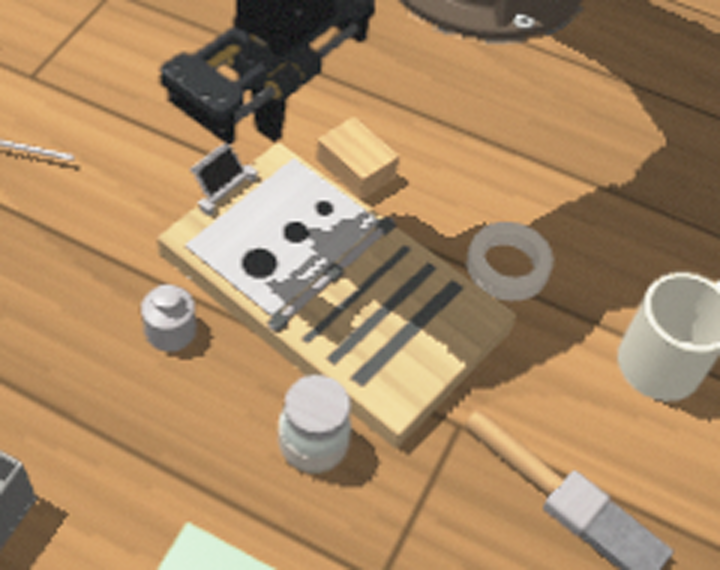

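The leaf is flat: by depth its top is at 36.7 mm with slope 0.002. The clip at (222,180) is still untouched. Next I'll take the finger outside the clip.

Emit:
step_arm(
  series=[
    [0, 0, 0, -38, 0, 0, -1],
    [0, 0, 0, -38, 0, 0, -1],
    [0, 0, 0, -38, 0, 0, -1],
    [0, 0, 0, 0, 0, 40, -1],
    [0, 0, 0, 0, 0, 35, -1],
  ],
)

```text
time: 7.5
ee_pos: [0.4586, -0.1476, 0.2732]
ee_rot: [2.471, 1.919, 0.01]
ft_force: [0.3, -0.5, -0.2]
opening: 0.004
```

```bash
cat >> h.py <<'E'
def wayc(d,pen=1.5):
    th=np.radians(d);u=np.array([np.cos(th),np.sin(th)]);n=np.array([np.sin(th),-np.cos(th)])
    if d<90: t=38*u+2.5*n+np.array([10-pen,-12])
    else: t=np.interp(d,[90,150],[26,32])*u+(2.5-pen)*n+np.array([10,0])
    return np.array([0,-137-t[0],40+t[1]])
def followc(ds,pen=1.5):
    from plant import bot
    s=bot.state();p=np.array(s['ee_pos']);r=R.from_rotvec(s['ee_rot'])
    print('tip G',np.round(toG(p+r.apply([0,0,.19]))*1000,1),'F',np.round(RG.inv().apply(s['ft_force']),1),'t',s['time'],'q',np.round(s['q'],2))
    for d in ds:
        tip=wayc(d,pen);r2=tool(0);p2=toW(tip/1000)-r2.apply([0,0,.19])
        print(d,np.round(tip),np.round(np.r_[np.degrees((r.inv()*r2).as_rotvec()),r.inv().apply(p2-p)*1000],1).tolist());p,r=p2,r2
E
python3 -c "
from h import *
followc([57,65,75,85,95,105,115])"
```

```text
tip G [   3.2 -206.6   83.2] F [ 0.4 -0.4 -0.2] t 7.5 q [-0.45  0.49  2.04  0.    0.6  -0.2 ]
57 [   0. -168.   59.] [0.8, 0.2, 0.3, 37.9, -0.7, 24.6]
65 [   0. -164.   61.] [0.0, 0.0, 0.0, 4.5, -0.0, -2.9]
75 [   0. -158.   64.] [0.0, 0.0, 0.0, 6.1, -0.0, -2.7]
85 [   0. -151.   66.] [0.0, 0.0, 0.0, 6.4, 0.0, -1.6]
95 [   0. -146.   66.] [0.0, 0.0, 0.0, 5.6, -0.0, -0.8]
105 [   0. -141.   67.] [0.0, 0.0, 0.0, 4.8, 0.0, -0.3]
115 [   0. -136.   66.] [0.0, 0.0, 0.0, 5.0, -0.0, 0.6]
```

Emit:
step_arm(
  series=[
    [0.8, 0.2, 0.3, 0, 0, 24, -1],
    [0, 0, 0, 20, 0, 0, -1],
    [0, 0, 0, 14, 0, 0, -1],
  ],
)

```text
time: 7.8
ee_pos: [0.4666, -0.1155, 0.2435]
ee_rot: [-2.485, -1.912, 0.005]
ft_force: [-2.7, -9.6, 8.9]
opening: 0.002
```

```bash
python3 -c "
from h import *
followc([57,65,75,85,95,105,115])"
```

```text
tip G [  -1.  -172.7   53.5] F [-0.2 -9.9  8.9] t 7.8 q [-0.38  0.54  2.06  0.    0.55 -0.12]
57 [   0. -168.   59.] [-0.4, -0.1, -0.2, 4.7, -0.3, -5.0]
65 [   0. -164.   61.] [0.0, 0.0, 0.0, 4.5, -0.0, -2.9]
75 [   0. -158.   64.] [0.0, 0.0, 0.0, 6.1, -0.0, -2.7]
85 [   0. -151.   66.] [0.0, 0.0, 0.0, 6.4, 0.0, -1.6]
95 [   0. -146.   66.] [0.0, 0.0, 0.0, 5.6, -0.0, -0.8]
105 [   0. -141.   67.] [0.0, 0.0, 0.0, 4.8, 0.0, -0.3]
115 [   0. -136.   66.] [0.0, 0.0, 0.0, 5.0, -0.0, 0.6]
```

Emit:
step_arm(
  series=[
    [0, 0, 0, 4, 0, -4, -1],
    [0, 0, 0, 4.5, 0, -4, -1],
    [0, 0, 0, 6, 0, -3, -1],
  ],
)

```text
time: 8.1
ee_pos: [0.4708, -0.0997, 0.2551]
ee_rot: [-2.482, -1.916, 0.005]
ft_force: [-0.9, -2.7, -1.7]
opening: 0.006
```

```bash
python3 -c "
from h import *
followc([75,85,95,105,115])
from plant import bot
for k in ('scene','top'):
  c=bot.read_camera(k);a=c['image'][110:300,160:400,::-1]
  if k=='top':a=c['image'][150:270,180:330,::-1]
  cv2.imwrite('pics/%s6.png'%k,cv2.resize(a,None,fx=3,fy=3,interpolation=cv2.INTER_CUBIC))"
```

```text
tip G [  -1.  -156.5   65.1] F [-0.2 -2.8 -1.7] t 8.1 q [-0.35  0.52  2.05  0.    0.58 -0.09]
75 [   0. -158.   64.] [-0.4, -0.1, -0.1, -1.1, -0.3, 1.0]
85 [   0. -151.   66.] [0.0, 0.0, 0.0, 6.4, 0.0, -1.6]
95 [   0. -146.   66.] [0.0, 0.0, 0.0, 5.6, -0.0, -0.8]
105 [   0. -141.   67.] [0.0, 0.0, 0.0, 4.8, 0.0, -0.3]
115 [   0. -136.   66.] [0.0, 0.0, 0.0, 5.0, -0.0, 0.6]
```

View pics/scene6.png

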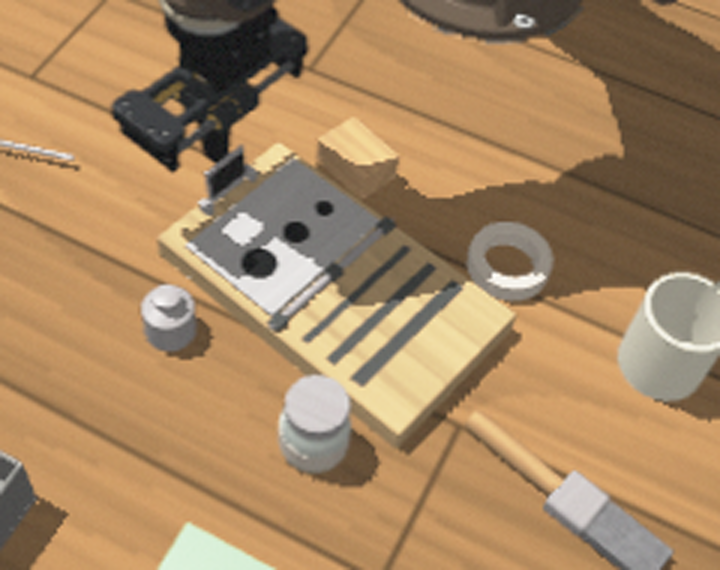

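The clip at (225,175) is turning upright with the finger behind it. I'll keep pushing.

Emit:
step_arm(
  series=[
    [0, 0, 0, 5.5, 0, -1, -1],
    [0, 0, 0, 6, 0, -1, -1],
    [0, 0, 0, 5, 0, 0, -1],
    [0, 0, 0, 5, 0, 0.5, -1],
  ],
)

```text
time: 8.6
ee_pos: [0.4765, -0.078, 0.2575]
ee_rot: [-2.484, -1.916, 0.004]
ft_force: [-1.0, -1.5, 0.5]
opening: 0.003
```

```bash
python3 -c "
from h import *
followc([115,123,131,139,147,155,165,175])"
```

```text
tip G [  -0.6 -134.    67.5] F [-0.6 -1.7  0.5] t 8.6 q [-0.3   0.52  2.05  0.    0.58 -0.04]
115 [   0. -136.   66.] [-0.3, -0.0, -0.1, -1.7, -0.3, 1.3]
123 [   0. -132.   65.] [0.0, 0.0, 0.0, 4.0, 0.0, 1.1]
131 [   0. -128.   63.] [0.0, 0.0, 0.0, 3.9, -0.0, 1.7]
139 [   0. -124.   61.] [0.0, 0.0, 0.0, 3.7, 0.0, 2.3]
147 [   0. -121.   58.] [0.0, 0.0, 0.0, 3.4, -0.0, 2.9]
155 [   0. -118.   54.] [0.0, 0.0, 0.0, 2.5, 0.0, 3.7]
165 [   0. -116.   49.] [0.0, 0.0, 0.0, 2.1, -0.0, 5.2]
175 [   0. -115.   44.] [0.0, 0.0, 0.0, 1.1, -0.0, 5.5]
```

Emit:
step_arm(
  series=[
    [0, 0, 0, 2.5, 0, 2.5, -1],
    [0, 0, 0, 4, 0, 2, -1],
    [0, 0, 0, 4, 0, 2.5, -1],
    [0, 0, 0, 3.5, 0, 3, -1],
  ],
)

```text
time: 9.0
ee_pos: [0.4805, -0.0629, 0.247]
ee_rot: [-2.484, -1.917, 0.003]
ft_force: [-0.7, -2.3, -0.4]
opening: 0.01
```

```bash
python3 -c "
from h import *
followc([147,155,165,175])
from plant import bot
c=bot.read_camera('scene');cv2.imwrite('pics/s7.png',cv2.resize(c['image'][120:240,180:330,::-1],None,fx=4,fy=4,interpolation=cv2.INTER_CUBIC))"
```

```text
tip G [  -0.4 -118.5   57. ] F [-0.1 -2.4 -0.4] t 9.0 q [-0.27  0.54  2.05  0.    0.56 -0.01]
147 [   0. -121.   58.] [-0.2, -0.1, -0.1, -2.3, -0.4, -1.1]
155 [   0. -118.   54.] [0.0, 0.0, 0.0, 2.5, 0.0, 3.7]
165 [   0. -116.   49.] [0.0, 0.0, 0.0, 2.1, -0.0, 5.2]
175 [   0. -115.   44.] [0.0, 0.0, 0.0, 1.1, -0.0, 5.5]
```

View pics/s7.png

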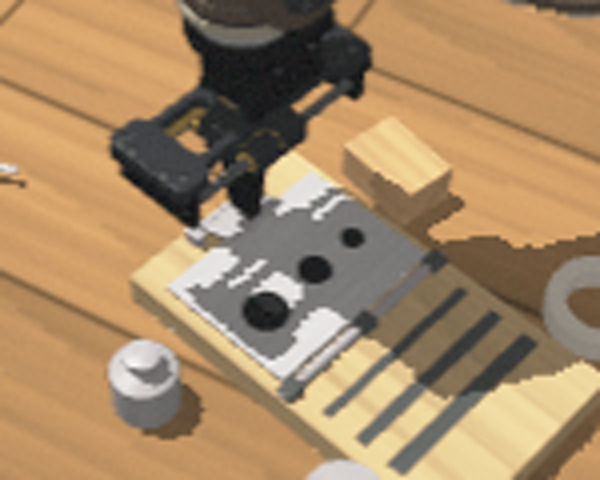

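The finger at (245,205) is on the clip, which is folding inwards. I'll press it down gently.

Emit:
step_arm(
  series=[
    [0, 0, 0, 1, 0, 4, -1],
    [0, 0, 0, 1, 0, 5, -1],
    [0, 0, 0, 1, 0, 3, -1],
  ],
)

```text
time: 9.35
ee_pos: [0.4814, -0.0591, 0.2338]
ee_rot: [-2.484, -1.917, 0.002]
ft_force: [-0.3, -0.8, 1.9]
opening: 0.005
```

Emit:
step_arm(
  series=[
    [0, 0, 0, 0, 0, 2, -1],
    [0, 0, 0, 0, 0, 2, -1],
  ],
)

```text
time: 9.55
ee_pos: [0.4814, -0.059, 0.2318]
ee_rot: [-2.485, -1.917, 0.001]
ft_force: [-12.0, 2.1, 59.8]
opening: 0.005
```

Emit:
step_arm(
  series=[
    [0, 0, 0, 0, 0, -15, -1],
    [0, 0, 0, 0, 0, -40, -1],
    [0, 0, 0, 0, 0, -45, -1],
    [0, 0, 0, 0, 0, -45, -1],
  ],
)

```text
time: 9.95
ee_pos: [0.4813, -0.0595, 0.3766]
ee_rot: [-2.478, -1.911, 0.012]
ft_force: [0.2, -0.7, 0.0]
opening: 0.006
```

Emit:
step_arm(
  series=[
    [0, 0, 0, -40, 0, 0, -1],
    [0, 0, 0, -40, 0, 0, -1],
    [0, 0, 0, -40, 0, 0, -1],
    [0, 0, 0, 0, 0, 0, -1],
  ],
)

```text
time: 10.35
ee_pos: [0.4502, -0.1784, 0.3826]
ee_rot: [-2.483, -1.922, 0.002]
ft_force: [0.9, 0.3, 1.1]
opening: 0.007
```

```bash
python3 -c "
from h import *
from plant import bot
for k in ('scene','top'):
  c=bot.read_camera(k);a=c['image'][110:300,160:400,::-1]
  if k=='top':a=c['image'][145:270,115:325,::-1]
  cv2.imwrite('pics/%s8.png'%k,cv2.resize(a,None,fx=3,fy=3,interpolation=cv2.INTER_CUBIC))
  u,v,p=cloud(c);g=toG(p)
  m=(abs(g[:,0])<.065)&(g[:,1]<-.01)&(g[:,1]>-.09)&(g[:,2]<.08);print(k,'leaf',m.sum(),np.percentile(g[m,2],[5,50,95]),np.polyfit(g[m,1],g[m,2],1))
  m=(abs(g[:,0])<.022)&(g[:,1]<-.103)&(g[:,1]>-.132)&(g[:,2]<.09);print('clip',m.sum(),np.percentile(g[m,2],[5,50,95]),np.polyfit(g[m,1],g[m,2],1))
s=bot.state();print(s['time'],s['ft_force'],s['ee_pos'])
"
```

```text
scene leaf 1058 [0.03421864 0.03672363 0.03920628] [-0.00309112  0.03656838]
clip 119 [0.04031485 0.04298765 0.04577527] [0.07202603 0.05123757]
top leaf 1060 [0.03112253 0.0357401  0.0405527 ] [1.34514087e-06 3.58007974e-02]
clip 130 [0.03786744 0.04195426 0.04646032] [-0.01661635  0.03988971]
10.45 [-0.68154367  0.66942595  0.69450481] [ 0.45074268 -0.17587471  0.38240743]
```

View pics/scene8.png

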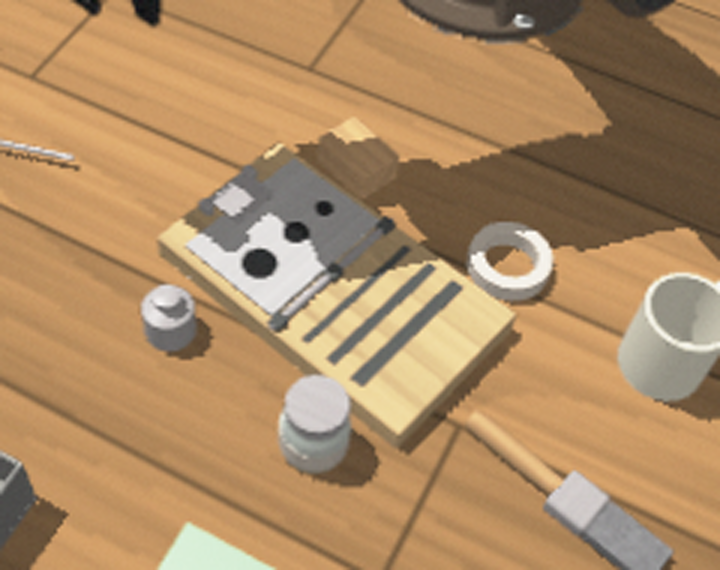

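View pics/top8.png

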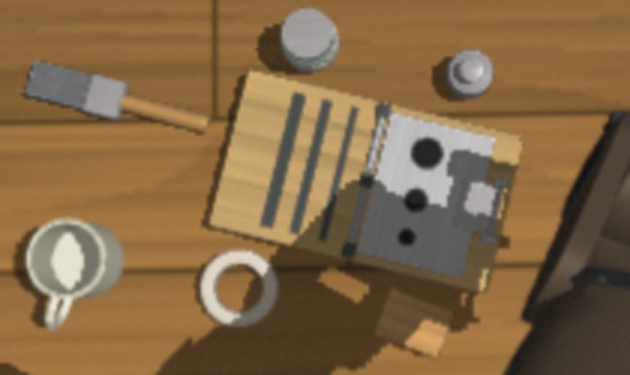

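The clip lies flat over the leaf's edge, at (232,200) in the scene picture and (480,197) in the top picture. The other objects are where they were. I'll hand it in.

```bash
python3 -c "
from plant import bot
print(bot.job_done())"
```

```text
the job is handed in; nothing more can be done
None
```

The leaf now lies flat on the -y half of the board and the clip is folded flat over its edge. I handed the job in at about 10.5 s with the robot touching nothing. I pushed the leaf up from under its free edge, over the spine and down to its stop. Then I pushed the clip inwards from outside and pressed it down. The gripper stayed shut for all contact, so nothing was pinched.

**Final depth check:**

| Part | Measured top height | Expected | Slope |
|---|---|---|---|
| Leaf | 35.7 mm (top view), 36.7 mm (scene view) | 36 mm | about 0 |
| Clip | 42.0 mm (top view), 43.0 mm (scene view) | 42.5 mm | -0.02 (top view), +0.07 (scene view) |

- **Clip slope:** the two views disagree slightly. The patch is small and the depth readings are noisy, and both give a height that fits flat at the stop.
- **Force:** the wrist force peaked at about 52 N on the leaf and 60 N on the clip while pressing them onto their stops. That is below the 120 N limit and was applied with the fingertips only.
- **Other objects:** the jar, weight, tape roll, wedge, mug and brush look unmoved. I judged that by eye from the pictures and did not measure it. The screwdriver was only partly in the last picture, and the robot's path stayed well away from it.

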